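Heft the gasket tins and hold up the fullest

TASK

Three identical closed tins of copper vacuum gaskets stand in a row on the spill tray, and one of them holds clearly more than the other two. Going along the row from the robot's left to its right, pick up each tin in turn, clear of the tray, to feel its weight, setting it back upright where it stood before taking the next. Then finish holding the heaviest one up in the gripper, upright and still, about 20 cm above the bench, with the other two standing at their places and the flange, wrench and vial rack left alone.

Things in the scene. Friction and masses are not known exactly. Their poses are not given: they have to be found in the camera images.
- tin_left_mid (a point): The tin at the robot's left end of the row (greatest y): one of three identical closed bare-metal tins, 58 mm diameter, 80 mm tall, slip lid over the top 19 mm (stays on). Point on the axis, half-way up (40 mm above the underside, 44 mm above the bench at the start); z up when upright. Weighs 120 to 480 g.
- tin_left: the same left tin; origin at the centre of its underside. Inside, unseen, a loose column of copper gaskets rests on the bottom with 1.4 mm side play. The heaviest tin, which may be any of the three, is at least 150 g heavier than either other.
- tin_middle_mid (a point): The middle tin of the row: one of three identical closed bare-metal tins, 58 mm diameter, 80 mm tall, slip lid over the top 19 mm (stays on). Point on the axis, half-way up (40 mm above the underside, 44 mm above the bench at the start); z up when upright. Weighs 120 to 480 g.
- tin_middle: the same middle tin; origin at the centre of its underside. Inside, unseen, a loose column of copper gaskets rests on the bottom with 1.4 mm side play. The heaviest tin, which may be any of the three, is at least 150 g heavier than either other.
- tin_right_mid (a point): The tin at the robot's right end of the row (smallest y): one of three identical closed bare-metal tins, 58 mm diameter, 80 mm tall, slip lid over the top 19 mm (stays on). Point on the axis, half-way up (40 mm above the underside, 44 mm above the bench at the start); z up when upright. Weighs 120 to 480 g.
- tin_right: the same right tin; origin at the centre of its underside. Inside, unseen, a loose column of copper gaskets rests on the bottom with 1.4 mm side play. The heaviest tin, which may be any of the three, is at least 150 g heavier than either other.
- tray: shallow open plastic spill tray, grey, fixed to the bench, 170 mm (its x) by 460 mm (its y) by 14 mm high, floor 4 mm thick, rim walls 4 mm thick; origin at the centre of its underside on the bench; the tins stand in a row along its y axis, about 145 mm apart.
- flange: bystander, leave alone: loose steel blanking flange, a disc of 70 mm diameter, 13 mm thick, lying on the bench left of the tray; origin at the centre of its underside.
- wrench: bystander, leave alone: loose steel wrench, 150 mm long, lying on the bench left of the tray along its own x; origin at about its middle, on the bench.
- vial_rack: bystander, leave alone: loose white plastic rack with small amber vials, 100 by 130 mm, 37 mm high over the caps, on the bench right of the tray; origin at the centre of its underside.
Things that resemble listed ones, but are neither listed nor needed, are in the scene too. Leave any purple or red look-alike of the tin_middle alone.

How it is judged:
By the outcome, as a careful person would: the job done as asked, in the order asked, and still so for the second after the job is handed in, while the arm keeps its last pose, push and grip.
It also fails if it takes over 67 s, if anything falls off the work surface, if the arm or the gripper's body presses on something with over 40 N, if the wrist force passes 120 N, or if a joint passes its speed limit or range.

ROBOT

A 7-joint arm with a two-finger parallel gripper is mounted at the origin on the work surface. World frame = base frame: x ahead of the robot, y to its left, z up, the work surface at z = 0. Lengths are in m, angles in rad, forces in N, time in s.
With the tool pointing down it reaches from about 0.35 to 0.9 m from the base axis. Payload 8.1 kg.
Tool frame: the origin (TCP) lies midway between the tips of the shut fingers; the grasp point (between the pads) lies 19 mm behind it; x points along the fingers, z is the direction in which the jaws open and shut, and the axes are right-handed (so a half turn about x gives the same grasp; the last joint's range is limited). The gripper opens to 92 mm and grips with 3 to 60 N. Pads are 19 mm wide; open, the fingers measure 130 mm over their backs; the gripper's body (75 mm by 190 mm) begins 47 mm behind the grasp point.
Start: joints at [1.153, 0.434, 0.025, 1.573, -0.012, 1.134, -0.075], TCP at [0.193, -0.594, 0.227] pointing down, gripper open.
Joint ranges: [-2.62, 2.62], [-0.44, 2.09], [-1.27, 1.32], [0.08, 2.57], [-1.32, 4.46], [0.12, 2], [-2.74, 2.74]. Speed limits (rad/s): [2.22, 2.22, 3.01, 3.01, 3.14, 3.14, 3.14].

INTERFACE

Orientations are given as a rotation vector (axis times angle).
In Python, from cell import arm, optics, finder gives the robot as it stands.
- The arm moves only by the tool send_rows, never from a script. Its argument "rows" is a list that holds one entry, the list of rows, each a list of 7 numbers: the shift along the tool's x, y, z in mm, then the turn, a rotation vector about the tool's x, y, z in degrees, then the opening in per cent of the stroke, from 0 (shut) to 100 (fully open). A call has exactly 8 rows; each row is the pose to reach, as a shift and turn from the pose commanded when the call began, along the tool's axes at that moment; what a row does not reach only later rows make up. A row lasts 1/10 s, in which the tool goes at most 50 mm and 8.59 degrees, less where a joint would pass 70% of its speed; a pose out of reach is approached as far as the arm can. A call with a gripper value outside its range is refused whole. The fingers move at their own pace and stop on an object; "grip_force" is the grip in N (left out, the last holds). Time passes only in rows, so rows that repeat a pose let the fingers close, or fill a call up. It gives the time, the measured TCP pose, the force and the opening at its end, in the units of the state.
- arm.observe(): the state, without advancing time (a new reading comes with each control period).
- optics.get_image(name): name is "scene" or "top"; returns (picture, depth): 400x640x3 uint8, red, green, blue; 400x640 float32, m along the optical axis (not along the pixel's ray), 0 where there is no reading.
- optics.get_calibration(name): a dict with "camera_matrix" (3x3 intrinsics, pixels), "D" ([k1, k2, p1, p2, k3] as OpenCV has them; the pictures are not rectified), "position" and "orientation" of the camera in the world. Camera axes: x right, y up, looking along -z (the intrinsics and any distortion apply to the point x, -y, -z); pixel columns grow to the right and rows downward; lengths in m; the calibration is good to about 2 mm. A picture is of the moment at which its call begins. get_calibration takes no time and is no camera call.
- arm.sign_off(): hands the job in, once; it reports no verdict.
Trained networks look in the newest picture that a camera, given by its name, has taken for a name from the list of things; names that differ only in an ending like _2 or _b are one class to them, and where a whole thing is asked for, a point or a joint stands for the part that bears it (a point fixed in the world has none). Each returns a list of dicts, best first, with "confidence" (0 to 1); they miss things now and then, are a little off and sometimes report something else, mostly with a low value. They report only what shows in the picture. A call takes as long as a camera call. They do not tell look-alikes from the thing itself.
- finder.search_frame(camera, thing): "bbox" ([left, top, width, height] in pixels, round what is visible of it).
- finder.regions_of(camera, thing): "region" (400x640 bool, what is visible of it) and "bbox" ([left, top, width, height] in pixels, round what is visible of it).
- finder.place_of(camera, thing): "xy" ([column, row] in pixels: a listed point, or the origin of a listed thing).
The state is a dict: "clock": time; "joints": joint angles; "dq": joint speeds; "joint_efforts": joint torques, N m; "position": TCP position; "ee_rot": TCP orientation; "force": force on the tool from outside, world axes, zero at the start; "ft_torque": the same for the moment, N m; "width": opening from 0.0 (shut) to 1.0 (fully open).
Only numpy, scipy, OpenCV 4.12 (cv2) and the standard library are available. Lean on these libraries where they do the work, as an engineer would, in place of code of your own. Each camera call takes 0.05 s, during which the arm holds its last target.

## Working session

There is one attempt and no reset: what is moved stays moved. The work goes in short steps, Python scripts to look and compute and a tool call to move; the robot and the scene stay as the last step left them, time stands still between calls to the robot, and variables do not carry over. Pictures are saved under pics/ and viewed, and the job is handed in when it is done.

Besides the shell and the picture viewer there is one more tool, called after "Call:" as name([rows], argument=value, ...), one row to a line, values as JSON. send_rows: Moves the arm, as the interface text tells. Its arguments: {"type":"object","properties":{"rows":{"type":"array"},"grip_force":{"type":"number"}},"required":["rows"]}

```bash
mkdir -p pics; ls; cat > h.py <<'E'
import numpy as np, cv2
from scipy.spatial.transform import Rotation as R
from cell import arm, optics, finder
def cal(n):
    c=optics.get_calibration(n); return c
def w(n,px,depth=None,z=None):
    c=cal(n); K=np.array(c["camera_matrix"],float); D=np.array(c["D"],float)
    u=cv2.undistortPoints(np.array(px,float).reshape(-1,1,2),K,D).reshape(-1,2)
    d=np.c_[u[:,0],-u[:,1],-np.ones(len(u))]
    o=np.array(c["orientation"],float)
    Rm=R.from_rotvec(o).as_matrix() if o.size==3 else o
    d=d@Rm.T; p=np.array(c["position"])
    if z is not None: return p+d*((z-p[2])/d[:,2])[:,None]
    return p+d*np.asarray(depth).reshape(-1,1)
E
python3 - <<'E'
from h import *
s=arm.observe(); print({k:np.round(v,3) for k,v in s.items()})
for n in("scene","top"):
    im,d=optics.get_image(n); cv2.imwrite(f"pics/{n}0.png",im[:,:,::-1]); c=cal(n); print(n,c)
    for t in("tin_left_mid","tin_middle_mid","tin_right_mid"):
        for r in finder.place_of(n,t)[:4]:
            x=r["xy"]; print(t,np.round(x,1),round(r["confidence"],2),w(n,x,z=0.044).round(4))
print(arm.observe()["clock"])
E
```

```text
pics
{'clock': np.float64(0.0), 'joints': array([ 1.153,  0.435,  0.025,  1.574, -0.012,  1.134, -0.075]), 'dq': array([ 0.001, -0.001, -0.001,  0.001, -0.001,  0.002, -0.   ]), 'joint_efforts': array([-0.0000e+00, -6.6784e+01,  9.8500e-01, -3.1446e+01, -6.1000e-02,
        4.3000e-02,  0.0000e+00]), 'position': array([ 0.193, -0.594,  0.226]), 'ee_rot': array([ 0.975,  1.343, -0.974]), 'force': array([0.358, 0.022, 0.023]), 'ft_torque': array([-0.015, -0.016,  0.01 ]), 'width': np.float64(1.001)}
scene {'camera_matrix': array([[445.71798809,   0.        , 329.12032355],
       [  0.        , 445.71798809, 203.09555399],
       [  0.        ,   0.        ,   1.        ]]), 'D': array([-0.07478131,  0.        ,  0.        ,  0.        ,  0.        ]), 'position': array([ 1.41575018, -0.34143235,  1.17154416]), 'orientation': array([0.60906552, 0.39659402, 1.1552891 ])}
tin_left_mid [385.1 197.1] 0.78 [[0.6053 0.1929 0.044 ]]
tin_middle_mid [328.4 155.2] 0.76 [[0.3567 0.0877 0.044 ]]
tin_middle_mid [374.6 249.5] 0.68 [[0.781  0.0727 0.044 ]]
top {'camera_matrix': array([[409.80303964,   0.        , 319.29154941],
       [  0.        , 409.80303964, 195.62728993],
       [  0.        ,   0.        ,   1.        ]]), 'D': array([-0.01757447,  0.        ,  0.        ,  0.        ,  0.        ]), 'position': array([ 0.45073306, -0.01775416,  1.14395148]), 'orientation': array([ 0.09762275, -0.10127083, -1.56915034])}
tin_left_mid [246.1 189.2] 0.98 [[0.6084 0.1781 0.044 ]]
tin_middle_mid [281.  125.1] 0.92 [[0.7876 0.0855 0.044 ]]
tin_middle_mid [279.4 282.6] 0.73 [[0.3597 0.085  0.044 ]]
tin_middle_mid [285.5 209.3] 0.68 [[0.5537 0.0707 0.044 ]]
tin_right_mid [343.1 203.9] 0.7 [[ 0.5682 -0.0846  0.044 ]]
0.4
```

View pics/top0.png

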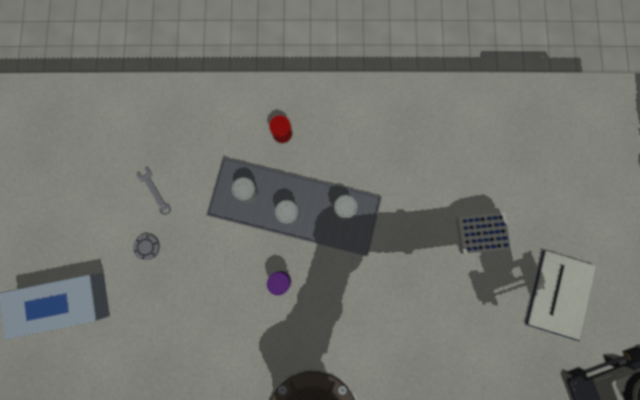

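View pics/scene0.png

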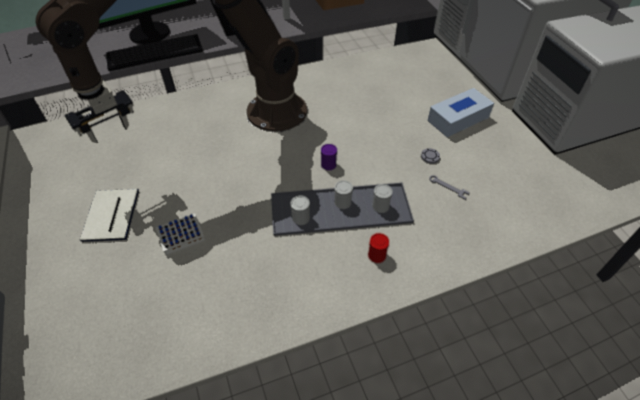

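The top view shows three grey tins at about (243,188), (286,211) and (345,206) on the tray. The purple look-alike is at (279,283) and the red one at (281,128). I'll refine the tin positions from depth.

```bash
python3 - <<'E'
from h import *
for n in("top","scene"):
    im,d=optics.get_image(n)
    vv,uu=np.nonzero(d>0); P=w(n,np.c_[uu,vv],depth=d[vv,uu])
    print(n,len(P))
    for c in([.608,.178],[.554,.071],[.568,-.0846],[.36,.085],[.788,.0855]):
        m=np.hypot(P[:,0]-c[0],P[:,1]-c[1])<.05
        q=P[m]; t=q[(q[:,2]>.072)]
        fl=q[q[:,2]<.03]
        if len(t)>5:
            k=t[t[:,2]>np.percentile(t[:,2],50)-.006]
            (cx,cy),r=cv2.minEnclosingCircle(k[:,:2].astype(np.float32))
            print(c,len(t),"mean",k.mean(0).round(4),"circ",round(cx,4),round(cy,4),round(r,4),"floor",np.median(fl[:,2]).round(4))
    for t in("tin_left","tin_middle","tin_right","tray"):
        for r in finder.regions_of(n,t)[:4]: print(t,round(r["confidence"],2),r["bbox"])
E
```

```text
top 255016
[0.608, 0.178] 409 mean [0.6051 0.1793 0.0829] circ 0.6061 0.1794 0.03 floor 0.0043
[0.554, 0.071] 408 mean [0.5451 0.0653 0.083 ] circ 0.5453 0.0655 0.0295 floor 0.004
[0.568, -0.0846] 402 mean [ 0.5585 -0.0884  0.0829] circ 0.5588 -0.0886 0.0295 floor 0.004
[0.36, 0.085] 434 mean [0.3605 0.0859 0.0788] circ 0.3605 0.086 0.0295 floor 0.0001
[0.788, 0.0855] 381 mean [0.7765 0.0858 0.0787] circ 0.7765 0.0862 0.0306 floor 0.0006
tin_left 0.94 [232.6, 178.4, 26.8, 23.7]
tin_middle 0.91 [275.2, 198.7, 24.4, 23.4]
tin_middle 0.71 [269.5, 273.5, 22.9, 22.5]
tin_middle 0.71 [270.9, 115.5, 20.3, 27.0]
tin_middle 0.68 [332.8, 193.6, 23.3, 24.7]
tin_right 0.89 [333.6, 193.3, 22.1, 27.5]
tray 0.68 [200.8, 158.5, 179.9, 98.0]
tray 0.58 [233.7, 175.5, 21.0, 23.8]
scene 255027
[0.608, 0.178] 229 mean [0.6087 0.18   0.0811] circ 0.6071 0.1796 0.0315 floor 0.0032
[0.554, 0.071] 226 mean [0.5484 0.0653 0.0811] circ 0.5474 0.0648 0.0313 floor 0.0033
[0.568, -0.0846] 250 mean [ 0.5616 -0.0882  0.0811] circ 0.5614 -0.0877 0.0312 floor 0.0034
[0.36, 0.085] 169 mean [0.3636 0.087  0.0774] circ 0.3629 0.0857 0.0326 floor -0.0001
[0.788, 0.0855] 273 mean [0.7789 0.0861 0.0771] circ 0.7787 0.0866 0.0305 floor -0.0029
tin_left 0.96 [367.9, 187.5, 25.6, 28.2]
tin_middle 0.85 [319.8, 145.3, 18.0, 24.8]
tin_middle 0.66 [333.4, 180.5, 23.1, 28.4]
tin_right 0.56 [291.5, 191.2, 18.8, 34.2]
tray 0.86 [269.1, 180.6, 144.5, 56.3]
```

```bash
python3 - <<'E'
from h import *
s=arm.observe(); M=R.from_rotvec(s["ee_rot"]).as_matrix(); print(M.round(3)); print(s["clock"],s["position"],s["force"])
p=np.array(s["position"])
print("jaw az",np.degrees(np.arctan2(M[1,2],M[0,2])))
for t in([.607,.1795,.20],[.5465,.0653,.2],[.56,-.0885,.2]): print(((np.array(t)-p)@M*1000).round(1), np.degrees(np.arctan2(t[1],t[0])))
E
```

```text
[[-0.     0.951  0.31 ]
 [-0.     0.31  -0.951]
 [-1.    -0.     0.   ]]
0.9 [ 0.1935084  -0.59431777  0.22675773] [-0.38782935  0.2682112  -0.71052738]
jaw az -71.96763187906373
[  26.7  632.7 -607.8] 16.473825064569155
[  26.7  539.8 -518. ] 6.8138328118052645
[  26.7  505.1 -367.5] -8.980507378614483
```

Call:
send_rows([
  [[0,14,-14,-4,0,0,100],[0,43,-42,-10,0,0,100],[0,76,-73,-16,0,0,100],[0,108,-104,-23,0,0,100],[0,141,-135,-30,0,0,100],[0,173,-166,-37,0,0,100],[0,205,-198,-44,0,0,100],[0,238,-229,-50,0,0,100]],
])

```text
clock: 1.7
position: [0.3494, -0.3013, 0.227]
ee_rot: [0.297, 1.55, -0.298]
force: [1.5, -0.4, 0.1]
width: 1.002
```

```bash
cat > g.py <<'E'
from h import *
import sys
s=arm.observe(); M=R.from_rotvec(s["ee_rot"]).as_matrix(); p=np.array(s["position"])
T=dict(L=[.607,.1795],M=[.5465,.0653],R=[.56,-.0885])
t=np.array(T[sys.argv[1]]+[float(sys.argv[2])])
Rg=np.array([[0,0,1],[0,1,0],[-1,0,0.]])
print("t",round(s["clock"],2),"p",p.round(4),"shift",((t-p)@M*1000).round(1),"rot",R.from_matrix(M.T@Rg).as_rotvec(degrees=True).round(2),"F",np.round(s["force"],2),"w",round(s["width"],3),"q",np.round(s["joints"],2))
E
python3 g.py L .17
```

```text
t 1.7 p [ 0.3494 -0.3013  0.227 ] shift [ 56.8 542.   61.6] rot [-21.7    0.03   0.03] F [ 1.47 -0.37  0.09] w 1.002 q [ 0.85  0.19 -0.3   1.93  0.07  1.03  0.15]
```

Call:
send_rows([
  [[0,40,5,-5,0,0,100],[0,80,9,-10,0,0,100],[0,120,14,-15,0,0,100],[0,160,18,-20,0,0,100],[0,200,23,-21.7,0,0,100],[0,240,28,-21.7,0,0,100],[0,280,32,-21.7,0,0,100],[0,320,37,-21.7,0,0,100]],
])

```text
clock: 2.5
position: [0.5035, -0.0186, 0.2269]
ee_rot: [0.004, 1.57, -0.004]
force: [0.4, -0.5, 0.5]
width: 0.997
```

```bash
python3 g.py L .17
```

```text
t 2.5 p [ 0.5035 -0.0186  0.2269] shift [ 56.9 198.6 102.4] rot [-0.29  0.03  0.02] F [ 0.44 -0.46  0.54] w 0.997 q [ 0.36  0.29 -0.54  1.83  0.17  1.07 -0.25]
```

Call:
send_rows([
  [[5,40,20,-0.3,0,0,100],[15,80,41,-0.3,0,0,100],[25,120,62,-0.3,0,0,100],[35,155,80,-0.3,0,0,100],[45,180,93,-0.3,0,0,100],[55,195,101,-0.3,0,0,100],[57,198,102,-0.3,0,0,100],[57,198,102,-0.3,0,0,100]],
])

```text
clock: 3.3
position: [0.6055, 0.1768, 0.1692]
ee_rot: [-0.001, 1.572, -0.0]
force: [0.7, -0.2, 0.0]
width: 0.996
```

```bash
python3 g.py L .031; python3 - <<'E'
from h import *
im,d=optics.get_image("scene"); cv2.imwrite("pics/s1.png",im[130:270,250:450,::-1].repeat(4,0).repeat(4,1))
E
```

```text
t 3.3 p [0.6055 0.1768 0.1692] shift [138.2   2.8   1.7] rot [ 0.02 -0.06  0.05] F [ 0.71 -0.2   0.04] w 0.996 q [-0.02  0.55 -0.53  1.59  0.3   1.08 -0.63]
```

View pics/s1.png

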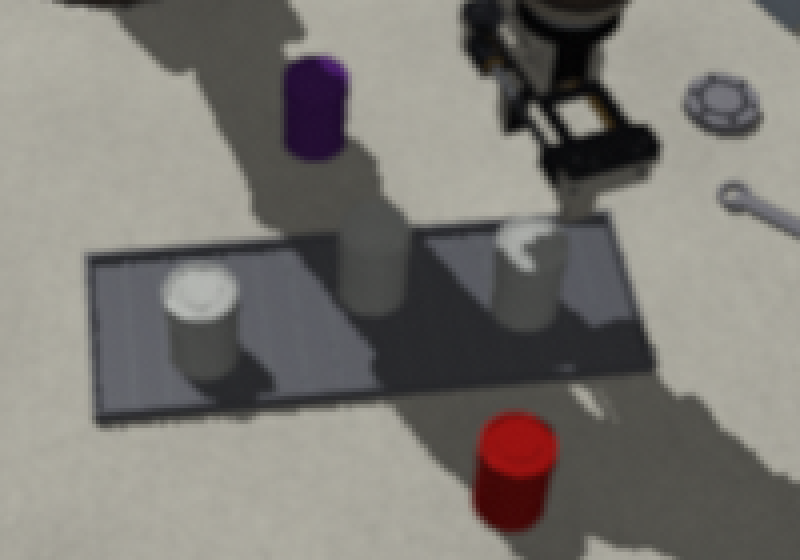

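The gripper hangs above the left tin (at about (530,240) in the crop), with the jaws along x. Descending.

Call:
send_rows([
  [[15,2,1,0,0,0,100],[40,3,2,0,0,0,100],[65,3,2,0,0,0,100],[90,3,2,0,0,0,100],[110,3,2,0,0,0,100],[125,3,2,0,0,0,100],[135,3,2,0,0,0,100],[138,3,2,0,0,0,100]],
])

```text
clock: 4.15
position: [0.6075, 0.1799, 0.0308]
ee_rot: [-0.001, 1.572, -0.0]
force: [0.8, 0.7, 0.0]
width: 1.0
```

```bash
python3 g.py L .031
```

```text
t 4.15 p [0.6075 0.1799 0.0308] shift [-0.2 -0.4 -0.5] rot [ 0.01 -0.05  0.03] F [0.81 0.66 0.02] w 1.0 q [-0.07  0.71 -0.46  1.71  0.41  0.83 -0.72]
```

Call:
send_rows([
  [[0,0,0,0,0,0,75],[0,0,0,0,0,0,68],[0,0,0,0,0,0,64],[0,0,0,0,0,0,60],[0,0,0,0,0,0,50],[0,0,0,0,0,0,40],[0,0,0,0,0,0,30],[0,0,0,0,0,0,30]],
], grip_force=25)

```text
clock: 4.95
position: [0.6077, 0.1807, 0.0321]
ee_rot: [-0.001, 1.571, 0.001]
force: [-2.4, -0.7, 5.5]
width: 0.634
```

```bash
python3 g.py L .031
```

```text
t 4.95 p [0.6077 0.1807 0.0321] shift [ 1.1 -1.2 -0.7] rot [ 0.04 -0.    0.  ] F [-2.42 -0.73  5.5 ] w 0.634 q [-0.07  0.71 -0.47  1.71  0.41  0.83 -0.72]
```

Call:
send_rows([
  [[-4,0,0,0,0,0,30],[-12,0,0,0,0,0,30],[-24,0,0,0,0,0,30],[-38,0,0,0,0,0,30],[-52,0,0,0,0,0,30],[-63,0,0,0,0,0,30],[-69,0,0,0,0,0,30],[-70,0,0,0,0,0,30]],
])

```text
clock: 5.75
position: [0.6084, 0.1807, 0.1029]
ee_rot: [0.0, 1.569, 0.001]
force: [0.4, 0.4, -1.4]
width: 0.64
```

Call:
send_rows([
  [[0,0,0,0,0,0,30],[0,0,0,0,0,0,30],[0,0,0,0,0,0,30],[0,0,0,0,0,0,30],[0,0,0,0,0,0,30],[0,0,0,0,0,0,30],[0,0,0,0,0,0,30],[0,0,0,0,0,0,30]],
])

```text
clock: 6.55
position: [0.6079, 0.1806, 0.1017]
ee_rot: [-0.0, 1.571, 0.0]
force: [-0.5, -0.2, -0.9]
width: 0.634
```

```bash
python3 g.py L .101; python3 - <<'E'
from h import *
F=[]
for i in range(4):
    im,d=optics.get_image("scene"); s=arm.observe();F.append(np.r_[s["force"],s["joint_efforts"]])
print(np.mean(F,0).round(2),np.std(F,0).round(2)[:3])
cv2.imwrite("pics/s2.png",im[130:270,250:450,::-1].repeat(4,0).repeat(4,1))
E
```

```text
t 6.55 p [0.6079 0.1806 0.1017] shift [ 0.7 -1.1 -0.9] rot [0.03 0.   0.  ] F [-0.49 -0.2  -0.94] w 0.634 q [-0.04  0.63 -0.5   1.65  0.35  0.95 -0.67]
[-5.000e-02 -2.700e-01 -1.480e+00 -0.000e+00 -7.364e+01 -9.200e+00
 -2.717e+01 -6.000e-02 -2.000e-02  0.000e+00] [0.4  0.42 0.21]
```

View pics/s2.png

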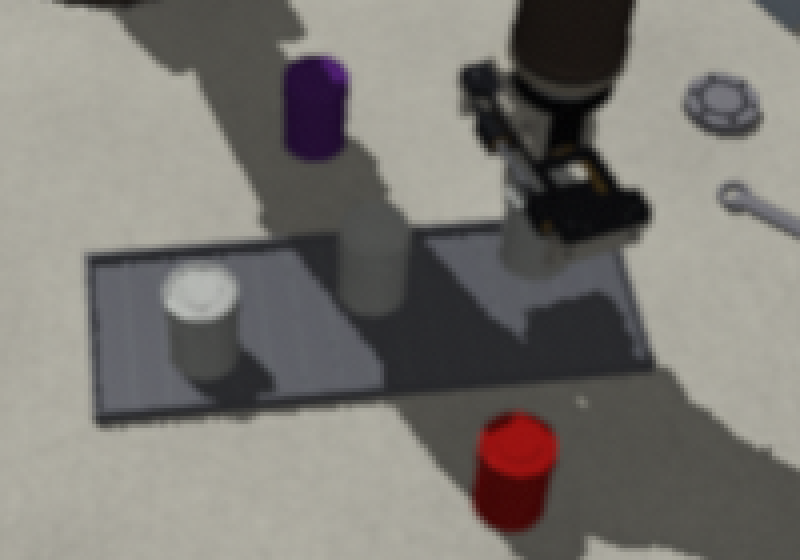

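The left tin is clear of the tray and reads about −1.4 N (≈145 g). Setting it back.

Call:
send_rows([
  [[6,0,0,0,0,0,30],[17,0,0,0,0,0,30],[30,0,0,0,0,0,30],[43,0,0,0,0,0,30],[55,0,0,0,0,0,30],[63,0,0,0,0,0,30],[67,0,0,0,0,0,30],[69.5,0,0,0,0,0,30]],
])

```text
clock: 7.55
position: [0.6077, 0.1805, 0.0321]
ee_rot: [-0.001, 1.571, 0.0]
force: [-8.6, -4.1, 21.4]
width: 0.635
```

Call:
send_rows([
  [[0,0,0,0,0,0,30],[0,0,0,0,0,0,30],[0,0,0,0,0,0,30],[0,0,0,0,0,0,64],[0,0,0,0,0,0,72],[0,0,0,0,0,0,85],[0,0,0,0,0,0,100],[0,0,0,0,0,0,100]],
])

```text
clock: 8.35
position: [0.608, 0.1806, 0.0323]
ee_rot: [-0.0, 1.571, 0.0]
force: [0.3, 0.2, -0.2]
width: 0.931
```

```bash
python3 g.py M .13
```

```text
t 8.35 p [0.608  0.1806 0.0323] shift [ -97.7 -115.3  -61.5] rot [ 0.03  0.01 -0.  ] F [ 0.34  0.25 -0.22] w 0.931 q [-0.07  0.71 -0.47  1.7   0.41  0.83 -0.72]
```

Call:
send_rows([
  [[-3,0,0,0,0,0,100],[-25,0,0,0,0,0,100],[-60,0,0,0,0,0,100],[-100,0,0,0,0,0,100],[-110,-30,-15,0,0,0,100],[-110,-65,-35,0,0,0,100],[-110,-100,-54,0,0,0,100],[-110,-115,-61.5,0,0,0,100]],
])

```text
clock: 9.15
position: [0.5448, 0.0616, 0.1423]
ee_rot: [-0.0, 1.572, -0.004]
force: [0.6, -0.1, -0.0]
width: 0.996
```

```bash
python3 - <<'E'
from h import *
im,d=optics.get_image("scene"); cv2.imwrite("pics/s3.png",im[130:270,250:450,::-1].repeat(4,0).repeat(4,1))
E
python3 g.py M .031
```

```text
t 9.2 p [0.5445 0.0601 0.1422] shift [111.2   5.5   2.1] rot [-0.22 -0.08  0.19] F [-1.37 -2.19 -0.03] w 0.997 q [ 0.19  0.46 -0.54  1.83  0.29  0.93 -0.49]
```

View pics/s3.png

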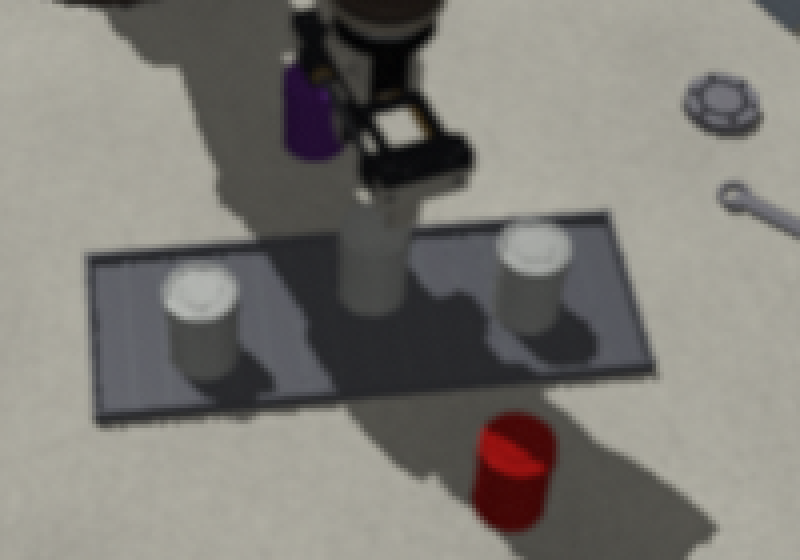

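The left tin is upright at its place. Going down on the middle tin; the y reading looks like an overshoot transient.

Call:
send_rows([
  [[0,0,0,0,0,0,100],[5,0,0,0,0,0,100],[15,0,0,0,0,0,100],[25,0,0,0,0,0,100],[30,0,0,0,0,0,100],[30,0,0,0,0,0,100],[30,0,0,0,0,0,100],[30,0,0,0,0,0,100]],
])

```text
clock: 10.0
position: [0.5467, 0.0657, 0.1125]
ee_rot: [-0.0, 1.57, 0.001]
force: [0.3, 1.0, 0.9]
width: 0.999
```

```bash
python3 g.py M .032
```

```text
t 10.0 p [0.5467 0.0657 0.1125] shift [80.5 -0.4 -0.2] rot [ 0.04  0.03 -0.01] F [0.28 0.98 0.94] w 0.999 q [ 0.17  0.5  -0.53  1.86  0.32  0.87 -0.52]
```

Call:
send_rows([
  [[8,0,0,0,0,0,100],[25,0,0,0,0,0,100],[45,0,0,0,0,0,100],[60,0,0,0,0,0,100],[72,0,0,0,0,0,100],[79,0,0,0,0,0,100],[80.5,0,0,0,0,0,100],[80.5,0,0,0,0,0,75]],
])

```text
clock: 10.8
position: [0.5466, 0.0656, 0.0319]
ee_rot: [-0.0, 1.571, 0.0]
force: [-0.1, 0.4, 0.3]
width: 0.952
```

Call:
send_rows([
  [[0,0,0,0,0,0,72],[0,0,0,0,0,0,68],[0,0,0,0,0,0,64],[0,0,0,0,0,0,60],[0,0,0,0,0,0,50],[0,0,0,0,0,0,40],[0,0,0,0,0,0,30],[0,0,0,0,0,0,30]],
])

```text
clock: 11.6
position: [0.5462, 0.0654, 0.032]
ee_rot: [-0.001, 1.571, 0.0]
force: [-3.2, -0.5, 6.7]
width: 0.634
```

```bash
python3 g.py M .032
```

```text
t 11.6 p [0.5462 0.0654 0.032 ] shift [-0.  -0.1  0.3] rot [ 0.02 -0.01  0.02] F [-3.24 -0.47  6.68] w 0.634 q [ 0.12  0.6  -0.47  1.92  0.41  0.71 -0.59]
```

Call:
send_rows([
  [[-4,0,0,0,0,0,30],[-12,0,0,0,0,0,30],[-24,0,0,0,0,0,30],[-38,0,0,0,0,0,30],[-52,0,0,0,0,0,30],[-63,0,0,0,0,0,30],[-69,0,0,0,0,0,30],[-70,0,0,0,0,0,30]],
])

```text
clock: 12.4
position: [0.5469, 0.0655, 0.1028]
ee_rot: [-0.0, 1.569, 0.0]
force: [-0.1, 0.8, -2.2]
width: 0.633
```

Call:
send_rows([
  [[0,0,0,0,0,0,30],[0,0,0,0,0,0,30],[0,0,0,0,0,0,30],[0,0,0,0,0,0,30],[0,0,0,0,0,0,30],[0,0,0,0,0,0,30],[0,0,0,0,0,0,30],[0,0,0,0,0,0,30]],
])

```text
clock: 13.2
position: [0.5464, 0.0655, 0.1017]
ee_rot: [-0.001, 1.571, 0.0]
force: [0.6, -0.5, -1.8]
width: 0.634
```

```bash
python3 g.py M .101; python3 - <<'E'
from h import *
F=[]
for i in range(6):
    im,d=optics.get_image("scene"); s=arm.observe();F.append(np.r_[s["force"],s["joint_efforts"]])
print(np.mean(F,0).round(2),np.std(F,0).round(2)[:3])
cv2.imwrite("pics/s4.png",im[130:270,250:450,::-1].repeat(4,0).repeat(4,1))
E
```

```text
t 13.2 p [0.5464 0.0655 0.1017] shift [ 0.7 -0.2  0.1] rot [ 0.03 -0.    0.  ] F [ 0.58 -0.5  -1.75] w 0.634 q [ 0.16  0.51 -0.52  1.87  0.33  0.85 -0.53]
[ 2.400e-01  2.100e-01 -2.410e+00 -0.000e+00 -6.310e+01 -7.720e+00
 -2.541e+01 -6.000e-02 -1.000e-02 -0.000e+00] [0.42 0.61 0.41]
```

View pics/s4.png

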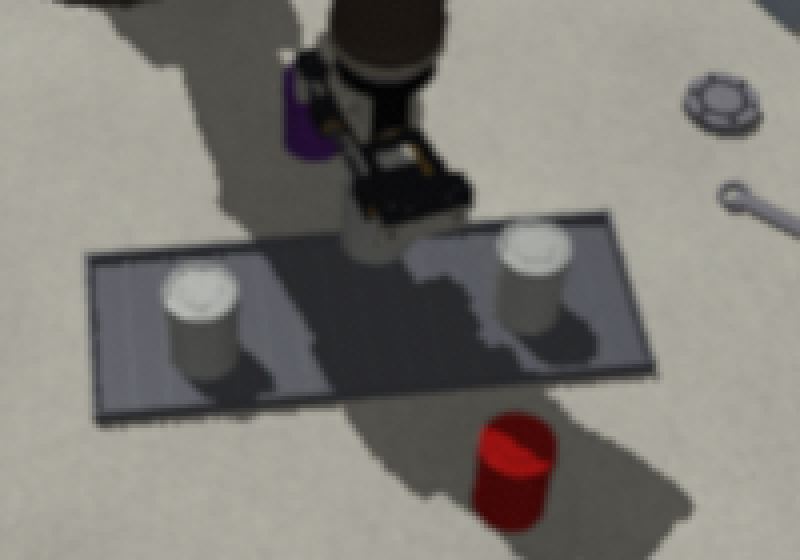

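The middle tin is lifted clear and reads about −2.3 N. Setting it back more gently.

Call:
send_rows([
  [[6,0,0,0,0,0,30],[18,0,0,0,0,0,30],[32,0,0,0,0,0,30],[46,0,0,0,0,0,30],[58,0,0,0,0,0,30],[65,0,0,0,0,0,30],[67.5,0,0,0,0,0,30],[68.5,0,0,0,0,0,30]],
])

```text
clock: 14.3
position: [0.5465, 0.0657, 0.033]
ee_rot: [-0.001, 1.571, 0.001]
force: [0.5, 1.0, -2.5]
width: 0.634
```

Call:
send_rows([
  [[0.5,0,0,0,0,0,30],[1,0,0,0,0,0,30],[1.2,0,0,0,0,0,30],[1.2,0,0,0,0,0,64],[1.2,0,0,0,0,0,72],[1.2,0,0,0,0,0,85],[1.2,0,0,0,0,0,100],[1.2,0,0,0,0,0,100]],
])

```text
clock: 15.1
position: [0.5465, 0.0656, 0.0321]
ee_rot: [-0.0, 1.571, 0.0]
force: [0.6, -0.4, -0.2]
width: 0.935
```

```bash
python3 g.py R .14
```

```text
t 15.1 p [0.5465 0.0656 0.0321] shift [-107.9 -154.1   13.4] rot [ 0.03  0.01 -0.  ] F [ 0.57 -0.38 -0.19] w 0.935 q [ 0.12  0.6  -0.47  1.92  0.41  0.71 -0.59]
```

Call:
send_rows([
  [[-3,0,0,0,0,0,100],[-25,0,0,0,0,0,100],[-60,0,0,0,0,0,100],[-100,0,0,0,0,0,100],[-108,-35,3,0,0,0,100],[-108,-75,7,0,0,0,100],[-108,-120,10,0,0,0,100],[-108,-150,13,0,0,0,100]],
])

```text
clock: 15.9
position: [0.5593, -0.0882, 0.1404]
ee_rot: [0.0, 1.571, -0.003]
force: [0.8, 0.3, -0.3]
width: 1.0
```

Call:
send_rows([
  [[0,-4,0,0,0,0,100],[2,-4,0,0,0,0,100],[10,-4,0,0,0,0,100],[22,-4,0,0,0,0,100],[28,-4,0,0,0,0,100],[30,-4,0,0,0,0,100],[30,-4,0,0,0,0,100],[30,-4,0,0,0,0,100]],
])

```text
clock: 16.7
position: [0.5597, -0.0882, 0.1102]
ee_rot: [-0.001, 1.571, 0.001]
force: [0.1, -0.2, -0.6]
width: 1.001
```

```bash
python3 - <<'E'
from h import *
im,d=optics.get_image("scene"); cv2.imwrite("pics/s5.png",im[130:270,250:450,::-1].repeat(4,0).repeat(4,1))
E
python3 g.py R .032
```

```text
t 16.75 p [ 0.5598 -0.0883  0.1103] shift [78.3 -0.2  0.2] rot [0.04 0.03 0.  ] F [0.64 0.33 0.52] w 0.999 q [ 0.42  0.52 -0.51  1.82  0.32  0.88 -0.23]
```

View pics/s5.png

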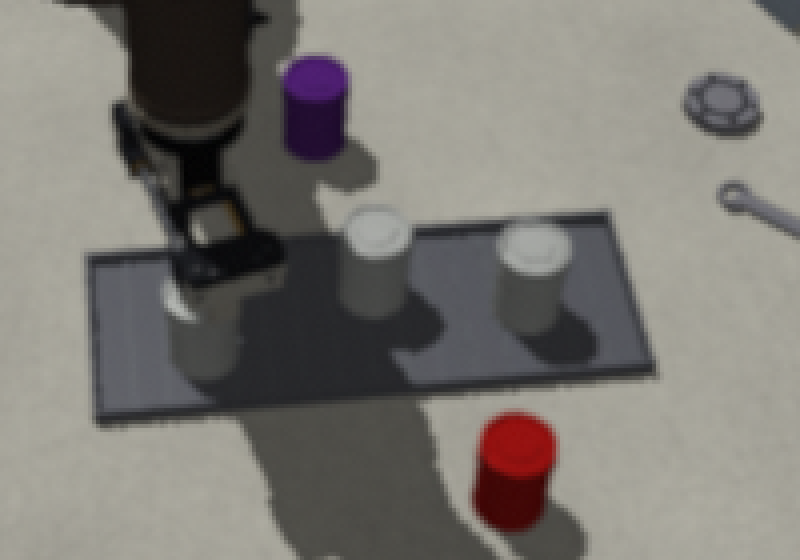

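The left and middle tins stand upright, at about (535,280) and (375,265) in the crop. The gripper is over the right tin at (205,320).

Call:
send_rows([
  [[8,0,0,0,0,0,100],[25,0,0,0,0,0,100],[45,0,0,0,0,0,100],[60,0,0,0,0,0,100],[71,0,0,0,0,0,100],[77,0,0,0,0,0,100],[78.3,0,0,0,0,0,100],[78.3,0,0,0,0,0,75]],
])

```text
clock: 17.55
position: [0.5598, -0.0884, 0.0319]
ee_rot: [-0.0, 1.57, 0.0]
force: [-1.1, 0.7, 0.5]
width: 0.954
```

Call:
send_rows([
  [[0,0,0,0,0,0,72],[0,0,0,0,0,0,68],[0,0,0,0,0,0,64],[0,0,0,0,0,0,60],[0,0,0,0,0,0,50],[0,0,0,0,0,0,40],[0,0,0,0,0,0,30],[0,0,0,0,0,0,30]],
])

```text
clock: 18.35
position: [0.5589, -0.0886, 0.0319]
ee_rot: [-0.001, 1.572, -0.0]
force: [-3.5, 0.1, 6.3]
width: 0.632
```

Call:
send_rows([
  [[-4,0,0,0,0,0,30],[-12,0,0,0,0,0,30],[-24,0,0,0,0,0,30],[-38,0,0,0,0,0,30],[-52,0,0,0,0,0,30],[-63,0,0,0,0,0,30],[-69,0,0,0,0,0,30],[-70,0,0,0,0,0,30]],
])

```text
clock: 19.15
position: [0.56, -0.0886, 0.1028]
ee_rot: [-0.001, 1.569, 0.0]
force: [-0.2, 0.9, -4.5]
width: 0.635
```

Call:
send_rows([
  [[0,0,0,0,0,0,30],[0,0,0,0,0,0,30],[0,0,0,0,0,0,30],[0,0,0,0,0,0,30],[0,0,0,0,0,0,30],[0,0,0,0,0,0,30],[0,0,0,0,0,0,30],[0,0,0,0,0,0,30]],
])

```text
clock: 19.95
position: [0.5595, -0.0885, 0.1017]
ee_rot: [-0.001, 1.571, 0.0]
force: [-0.2, 0.1, -4.6]
width: 0.637
```

```bash
python3 g.py R .101; python3 - <<'E'
from h import *
F=[]
for i in range(8):
    im,d=optics.get_image("scene"); s=arm.observe();F.append(np.r_[s["force"],s["joint_efforts"]])
print(np.mean(F,0).round(2),np.std(F,0).round(2)[:3])
cv2.imwrite("pics/s6.png",im[130:270,250:450,::-1].repeat(4,0).repeat(4,1))
E
```

```text
t 19.95 p [ 0.5595 -0.0885  0.1017] shift [ 0.7 -0.   0.5] rot [0.03 0.   0.  ] F [-0.21  0.06 -4.65] w 0.637 q [ 0.42  0.53 -0.5   1.83  0.32  0.87 -0.24]
[ 1.600e-01 -1.800e-01 -4.540e+00 -0.000e+00 -6.650e+01 -7.950e+00
 -2.651e+01 -6.000e-02  2.000e-02 -0.000e+00] [0.33 0.36 0.5 ]
```

View pics/s6.png

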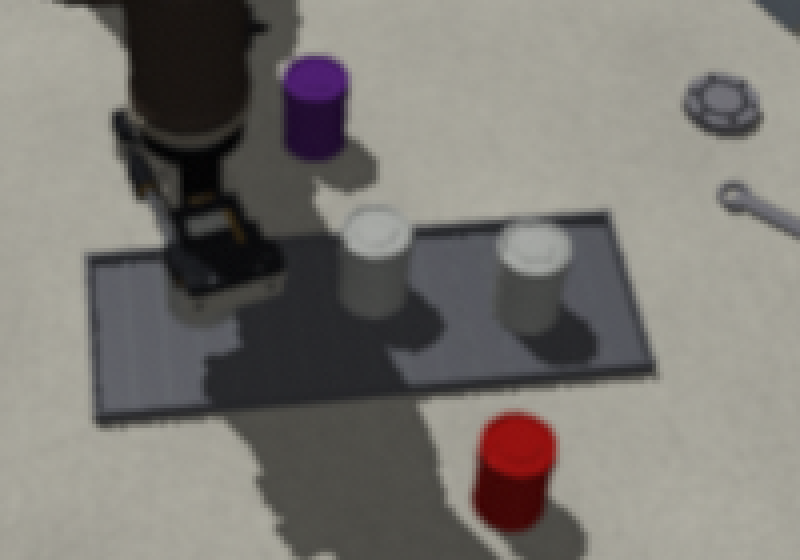

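The right tin is clearly the heaviest: about −4.5 N against −2.3 N and −1.4 N. Since no tin comes after it, I'll raise it straight to the holding height.

Call:
send_rows([
  [[-4,0,0,0,0,0,30],[-14,0,0,0,0,0,30],[-32,0,0,0,0,0,30],[-52,0,0,0,0,0,30],[-72,0,0,0,0,0,30],[-88,0,0,0,0,0,30],[-97,0,0,0,0,0,30],[-100,0,0,0,0,0,30]],
])

```text
clock: 21.15
position: [0.5601, -0.0884, 0.2032]
ee_rot: [-0.001, 1.569, 0.0]
force: [0.7, -0.3, -5.2]
width: 0.637
```

Call:
send_rows([
  [[0,0,0,0,0,0,30],[0,0,0,0,0,0,30],[0,0,0,0,0,0,30],[0,0,0,0,0,0,30],[0,0,0,0,0,0,30],[0,0,0,0,0,0,30],[0,0,0,0,0,0,30],[0,0,0,0,0,0,30]],
])

```text
clock: 21.95
position: [0.5596, -0.0884, 0.2017]
ee_rot: [-0.0, 1.571, 0.0]
force: [-0.0, -0.5, -4.6]
width: 0.635
```

```bash
python3 g.py R .203; python3 - <<'E'
from h import *
F=[]
for i in range(4):
    im,d=optics.get_image("scene"); F.append(arm.observe()["force"])
print(np.mean(F,0).round(2),np.abs(arm.observe()["dq"]).max())
cv2.imwrite("pics/s7.png",im[100:270,130:480,::-1].repeat(2,0).repeat(2,1))
n="top"; im,d=optics.get_image(n); cv2.imwrite("pics/t7.png",im[:,:,::-1])
vv,uu=np.nonzero(d>0); P=w(n,np.c_[uu,vv],depth=d[vv,uu])
for c in([.606,.1795],[.546,.065],[.3605,.086],[.7765,.086]):
    q=P[(np.hypot(P[:,0]-c[0],P[:,1]-c[1])<.045)&(P[:,2]>.072)&(P[:,2]<.1)]
    if len(q)>4: (x,y),r=cv2.minEnclosingCircle(q[:,:2].astype(np.float32)); print(c,len(q),round(x,4),round(y,4),round(r,4),np.median(q[:,2]).round(4))
E
```

```text
t 21.95 p [ 0.5596 -0.0884  0.2017] shift [-1.3 -0.1  0.4] rot [0.04 0.   0.  ] F [-0.03 -0.48 -4.63] w 0.635 q [ 0.46  0.42 -0.54  1.72  0.24  1.07 -0.16]
[ 0.34  0.18 -4.52] 0.0007931722877298112
[0.606, 0.1795] 416 0.6091 0.1793 0.0301 0.0828
[0.546, 0.065] 405 0.5478 0.0655 0.0296 0.0829
[0.3605, 0.086] 434 0.3607 0.0861 0.0298 0.0788
[0.7765, 0.086] 380 0.7772 0.0866 0.0301 0.0788
```

View pics/s7.png

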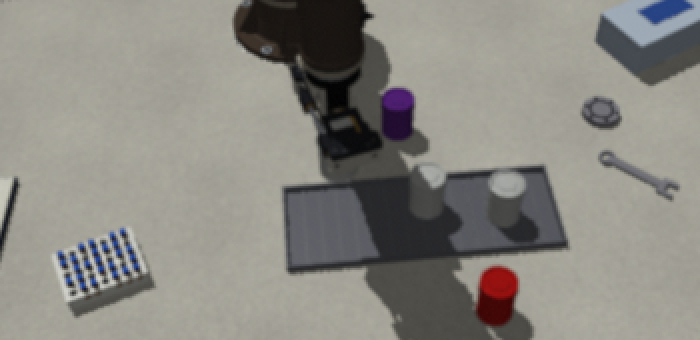

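View pics/t7.png

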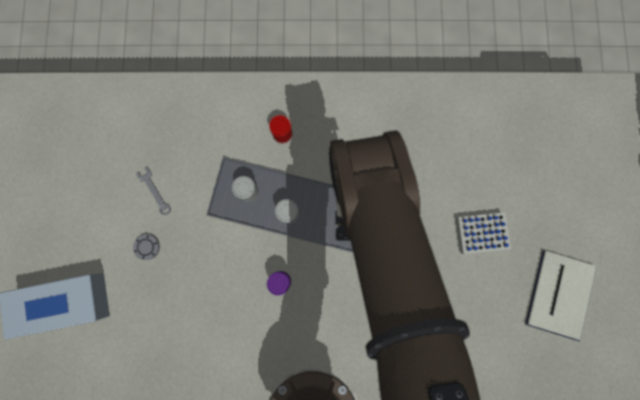

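The final pictures show the left and middle tins upright on the tray at top-view (243,187) and (285,210), within about 3 mm of where they started. The wrench, flange and rack have not moved. The right tin is still in the gripper (58 mm opening, −4.5 N) and the arm is still.

```bash
python3 -c "
from h import *
print(arm.sign_off())"
```

```text
the job is handed in; nothing more can be done
None
```

I picked up the tins from left to right. The right one is clearly the heaviest, and it is now held up in the gripper.

| Tin | Wrist reading | Approx. mass |
|---|---|---|
| Left | 1.4 N | 145 g |
| Middle | 2.3 N | 230 g |
| Right | 4.5 N | 460 g |

- **Held tin:** It is upright and still, with its middle about 21 cm and its underside about 17 cm above the bench. I took "about 20 cm" as the height of its middle. Its upright pose is inferred from the tool pose, opening and load, because the arm hid most of it from the cameras.
- **Right tin not set back:** I raised it straight from its weighing lift to the final height, since no tin came after it.
- **Other tins:** The left and middle tins stand upright at their places, measured about 3 mm and 2.5 mm from where they started. The cameras disagree with each other by about 2 mm.
- **Bystanders:** The flange, wrench, vial rack and both look-alikes had not moved in the last pictures.
- **Hard landing:** The left tin touched down with a brief wrist reading of about 21 N, within the limits. I set the middle one down more gently.

The job finished at about 22 s of the 67 s allowed.

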